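Load a stack-nest tray and stack its mate on it turned

TASK

Put the tube cooling block, upright and lengthwise, on the floor of the empty tray that stands alone. Then lift the upper tray out of the nested pair, turn it half round and set it on the loaded tray so that its feet rest on the lugs inside the rim and it stands level, stacked and not nested, above the block. Set both down without dropping them, keep the block upright, and leave the lower tray of the pair and everything else on the bench where they are.

Things in the scene. Friction and masses are not known exactly. Their poses are not given: they have to be found in the camera images.
- open_tray: White stack-nest tray standing alone, empty. 200 long (x), 64 wide (y), 90 high, 0.15-0.31 kg, open on top. Origin: centre of underside, z up. Band z 40-90: vertical faces, walls 3, inside 194 x 58. Below z 40 a hollow foot, inside 138 x 42, floor top at z 3. +x end: TWO lugs in the inner corners; -x end: ONE lug in the middle. All three trays are alike and loose.
- open_tray_pair_end (a point): Middle of open_tray's outer rim edge at its two-lug end: (100, 0, 90) in its frame. The lugs stick in 18 from the end walls, tops at z 80, 10 thick: two at |y| 13-29 at this end, one at |y| < 9 at the other.
- top_tray: Upper tray of the nested pair, like open_tray (same frame). At the start it is nested the same way round in stock_tray, underside 50 above the bench; lifting it over 40 frees it. Can be gripped from above across its 64 width at mid-length, on the vertical band (z 40-90). Set on a like tray the same way round it nests, underside 50 above the other's.
- top_tray_pair_end (a point): Middle of top_tray's outer rim edge at its two-lug end: (100, 0, 90) in its frame. Set on a like tray turned half round about the vertical, its feet (solid, below z 40, reaching to x +/-92) land on the other's lugs: it stacks, underside 80 above the other's, sunk 10 inside the rim with 5 play each way in x and y.
- stock_tray: Lower tray of the nested pair, like open_tray (same frame), loose on the bench; it stays where it is.
- block: Aluminium tube cooling block, 100 long (x) x 32 wide (y) x 22 high, white tube caps up to z 31; in its middle a black upright grip plate 12 thick (x), 30 wide (y), z 22 to 68. 0.2-0.33 kg. Origin: centre of underside, z up; ends alike. Grip it from above across the 12 mm plate, fingers closing along x. Fits lengthwise in a tray's hollow foot.
- jar: Bystander: small glass jar, 56 dia x 65 tall, in mm. Origin: centre of its underside.
- beaker: Bystander: glass beaker, 66 dia x 85 tall, in mm. Origin: centre of its underside.
- timer: Bystander: white bench timer, 50 x 65 x 22, in mm. Origin: centre of its underside.
- marker: Bystander: marker pen lying, 130 x 13 x 13, long axis x, in mm. Origin: centre of its underside.
Mind the look-alikes: they are no part of the job. What is shaped like the top_tray but blue is not meant. There is more than one size of the block; the job needs the smaller.

How it is judged:
On the way:
1. the block stands in the empty tray, let go (x of block in the frame of open_tray between -0.026 and 0.026 m and y of block in the frame of open_tray between -0.012 and 0.012 m and z of block in the frame of open_tray between 0 and 0.008 m and angle between block's own z axis and vertical below 0.06 rad and linear speed of block below 0.02 m/s and contact force between the fingers and block below 0.1 N), for 0.2 s.
At the end, for the whole second after the job is handed in: Block upright on open_tray's floor, within 26 mm of centre lengthwise, 12 mm across. top_tray turned half round on it (two-lug end over one-lug end), underside 80 +/-4 mm above open_tray's, within 9 mm of centred, level to 0.03 rad, at rest; open_tray upright on the bench (x of block in the frame of open_tray between -0.026 and 0.026 m and y of block in the frame of open_tray between -0.012 and 0.012 m and z of block in the frame of open_tray between 0 and 0.008 m and angle between block's own z axis and vertical below 0.06 rad and linear speed of each of block, top_tray below 0.02 m/s and angle between open_tray's own z axis and vertical below 0.05 rad and height (world z) of open_tray below 0.006 m and x of top_tray in the frame of open_tray between -0.009 and 0.009 m and y of top_tray in the frame of open_tray between -0.009 and 0.009 m and z of top_tray in the frame of open_tray between 0.076 and 0.084 m and x of top_tray_pair_end in the frame of open_tray below -0.08 m and angle between the z axis of top_tray and the z axis of open_tray, either way round below 0.03 rad and angular speed of top_tray below 0.1 rad/s and contact force between top_tray and open_tray above 0.5 N); the robot touches nothing.
It fails at once if the cooling block is tipped by more than 0.5 rad (angle between block's own z axis and vertical above 0.5 rad).
It fails at once if the top tray is dropped (faster than 0.5 m/s out of the fingers) (contact force between the fingers and top_tray below 0.2 N and linear speed of top_tray above 0.5 m/s).
It fails at once if the block is dropped (faster than 0.5 m/s out of the fingers) (contact force between the fingers and block below 0.2 N and linear speed of block above 0.5 m/s).
It fails at once if the lower tray of the pair is moved by more than 40 mm (distance of stock_tray from where it was at the start of the episode above 0.04 m).
It fails at once if a bystander is moved by more than 40 mm (distance of any of jar, beaker, timer, marker from where it was at the start of the episode above 0.04 m).
It also fails if it takes over 72 s, if anything falls off the work surface, if the arm or the gripper's body presses on something with over 40 N, if the wrist force passes 120 N, or if a joint passes its speed limit or range.

ROBOT

A 6-joint arm with a two-finger parallel gripper is mounted at the origin on the work surface. World frame = base frame: x ahead of the robot, y to its left, z up, the work surface at z = 0. Lengths are in m, angles in rad, forces in N, time in s.
With the tool pointing down it reaches from about 0.35 to 0.925 m from the base axis. Payload 6.4 kg.
Tool frame: the origin (TCP) lies at the very end of the fingers, on their centre line; the grasp point (between the pads) lies 19 mm behind it; z points along the fingers, y is the line along which they close (so a half turn about z gives the same grasp; the last joint's range is limited). The gripper opens to 85 mm and grips with 20 to 120 N. Pads are 22 mm wide; open, the fingers measure 114 mm over their backs; the gripper's body (76 mm by 85 mm) begins 54 mm behind the grasp point. The pads swing forward as they close: fully open they stand 13 mm farther back than shut.
Start: joints at [-1.344, 0.245, 1.558, -0, 1.339, -0.174], TCP at [0.254, -0.598, 0.207] pointing down, gripper open.
Joint ranges: [-3.13, 3.13], [-1.02, 2.26], [0.13, 2.54], [-0.95, 4.09], [0.21, 2.88], [-2.74, 2.74]. Speed limits (rad/s): [2.57, 2.57, 3.14, 3.14, 3.14, 3.14].

INTERFACE

Orientations are given as a unit quaternion [x, y, z, w].
In Python, from plant import sensors, imaging, finish_job gives the robot as it stands.
- The arm moves only by the tool step_arm, never from a script. Its argument "motion" is a list of rows, each a list of 2 entries, a list of its own where there are three numbers: the shift along the tool's x, y, z in m, then the turn, a rotation vector about the tool's x, y, z in rad. A call has 1 to 5 rows; each row shifts and turns the commanded pose from where the row before left it, along the tool's axes as they then stand; what a row does not reach is not made up. A row lasts 1/12 s, in which the tool goes at most 41.7 mm and 7.16 degrees, less where a joint would pass 70% of its speed; a pose out of reach is approached as far as the arm can. A call with a gripper value outside its range is refused whole. "grip" is the opening in per cent of the stroke, from 0 (shut) to 100 (fully open), set as the call begins (left out, the last holds). The fingers move at their own pace and stop on an object; "grip_force" is the grip in N (left out, the last holds). Time passes only in rows, so rows that do not move let the fingers close. It gives the time, the measured TCP pose, the force, the opening and the grip force at its end, in the units of the state.
- sensors.get_state(): the state, without advancing time (a new reading comes with each control period).
- imaging.capture(name): name is "scene" or "top" or "wrist"; returns a dict with "frame" (384x512x3 uint8, red, green, blue), "intrinsics" (3x3 intrinsics, pixels), "R" (3x3) and "t" (3): a world point X has camera coordinates R X + t. Camera axes: x right, y down, z forward; pixel columns grow to the right and rows downward; lengths in m; the calibration is good to about 2 mm. The wrist camera is an equidistant fisheye: a pixel r from the principal point sees the ray r / f radians off the axis. A picture is of the moment at which its call begins. There is no depth.
- finish_job(): hands the job in; it is judged then, once.
The state is a dict: "time_s": time; "joint_pos": joint angles; "joint_vel": joint speeds; "joint_efforts": joint torques, N m; "eef_pos": TCP position; "ee_rot": TCP orientation; "contact_force": force on the tool from outside, world axes, zero at the start; "ft_torque": the same for the moment, N m; "gripper_width": finger opening in m; "gripper_force": force on a finger pad.
Only numpy, scipy, OpenCV 4.12 (cv2) and the standard library are available. Lean on these libraries where they do the work, as an engineer would, in place of code of your own. Each camera call takes 0.05 s, during which the arm holds its last target. There are 200 camera calls.

## Working session

There is one attempt and no reset: what is moved stays moved. The work goes in short steps, Python scripts to look and compute and a tool call to move; the robot and the scene stay as the last step left them, time stands still between calls to the robot, and variables do not carry over. Pictures are saved under pics/ and viewed, at most 10 in all, crops included, and the job is handed in when it is done.

Besides the shell and the picture viewer there is one more tool, called after "Call:" as name(argument=value, ...), one argument or row to a line, values as JSON. step_arm: Moves the arm, as the interface text tells. Its arguments: {"type":"object","properties":{"motion":{"type":"array","items":{"type":"array"}},"grip":{"type":"number"},"grip_force":{"type":"number"}},"required":["motion"]}

```bash
mkdir -p pics; ls
python3 - <<'E'
from plant import sensors, imaging
import cv2,numpy as np
print(sensors.get_state())
a={}
for n in ("scene","top","wrist"):
    c=imaging.capture(n); cv2.imwrite(f"pics/{n}0.png",c["frame"][:,:,::-1]); np.savez(f"pics/{n}0.npz",**c)
    print(n,c["intrinsics"].round(1).tolist(),c["R"].round(3).tolist(),c["t"].round(3).tolist())
E
```

```text
pics
{'time_s': 0.0, 'joint_pos': array([-1.34407400e+00,  2.45783050e-01,  1.55904600e+00,  3.03674859e-05,
        1.33868963e+00, -1.74112072e-01]), 'joint_vel': array([ 6.62636396e-04,  1.14757171e-03, -5.00229729e-04, -2.31667436e-04,
       -9.61600840e-05,  4.75859613e-04]), 'joint_efforts': array([-1.87776001e-03, -4.29503202e+01, -3.26131332e+01, -1.78593800e-04,
        5.24516319e-03,  6.41078913e-06]), 'eef_pos': array([ 0.25348771, -0.59787072,  0.20628301]), 'ee_rot': array([ 9.79983852e-01,  1.99074667e-01, -1.05611724e-05, -9.63068755e-04]), 'contact_force': array([-0.09658849, -0.74593811,  0.2266449 ]), 'ft_torque': array([-0.00939283, -0.01595684,  0.01819959]), 'gripper_force': 0.0, 'gripper_width': 0.08562576997600943}
scene [[458.3, 0.0, 256.6], [0.0, 458.3, 192.7], [0.0, 0.0, 1.0]] [[0.855, 0.519, -0.011], [0.336, -0.57, -0.75], [-0.395, 0.637, -0.661]] [-0.457, -0.029, 1.402]
top [[373.3, 0.0, 254.4], [0.0, 373.3, 191.4], [0.0, 0.0, 1.0]] [[0.0, -1.0, 0.014], [-0.998, -0.001, -0.069], [0.069, -0.014, -0.998]] [0.071, 0.534, 1.119]
wrist [[297.3, 0.0, 259.1], [0.0, 297.3, 193.0], [0.0, 0.0, 1.0]] [[0.389, -0.921, -0.003], [-0.875, -0.37, 0.313], [-0.289, -0.119, -0.95]] [-0.649, -0.04, 0.38]
```

View pics/scene0.png

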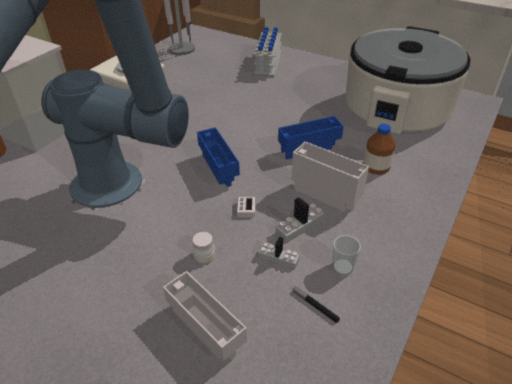

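View pics/top0.png

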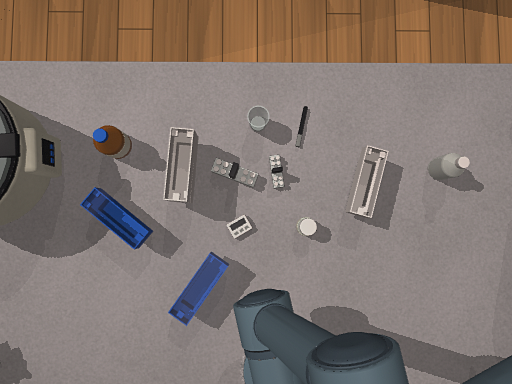

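The scene picture shows the lone white tray at px (205,315), the nested pair at (328,175), the small block at (279,252), and the big block at (300,218). In the top picture the lone tray is at (369,182), the pair at (180,165), and the small block at (277,172).

```bash
cat > h.py <<'E'
import numpy as np, cv2
def load(n): return dict(np.load(f"pics/{n}.npz"))
def ray(c,uv):
    K=c["intrinsics"];d=np.array([(uv[0]-K[0,2])/K[0,0],(uv[1]-K[1,2])/K[1,1],1.])
    if c.get("fish"):
        r=np.hypot(d[0],d[1]);d=np.array([d[0]/r*np.sin(r),d[1]/r*np.sin(r),np.cos(r)]) if r>0 else d
    d=c["R"].T@d; return -c["R"].T@c["t"], d/np.linalg.norm(d)
def plane(c,uv,z):
    o,d=ray(c,uv); return o+d*(z-o[2])/d[2]
def tri(c1,p1,c2,p2):
    A=np.zeros((3,3));b=np.zeros(3)
    for c,p in((c1,p1),(c2,p2)):
        o,d=ray(c,p);M=np.eye(3)-np.outer(d,d);A+=M;b+=M@o
    X=np.linalg.solve(A,b);o,d=ray(c1,p1);return X,np.linalg.norm(np.cross(X-o,d))*2
E
python3 - <<'E'
import cv2,numpy as np
from h import *
t=load("top0")["frame"][:,:,::-1];s=load("scene0")["frame"][:,:,::-1]
k=6
cr=lambda im,x,y,w,h,f:cv2.resize(im[y:y+h,x:x+w],None,fx=f,fy=f,interpolation=cv2.INTER_CUBIC)
A=cr(t,160,120,40,88,6);B=cr(t,342,140,50,88,6)
C=cr(t,265,148,26,44,6);C=cv2.copyMakeBorder(C,0,A.shape[0]-C.shape[0],0,0,cv2.BORDER_CONSTANT)
cv2.imwrite("pics/topz.png",np.hstack([A,B,C]))
A=cr(s,160,270,90,90,4);B=cr(s,285,140,85,90,4)
cv2.imwrite("pics/scz.png",np.hstack([A,B]))
hsv=cv2.cvtColor(t,cv2.COLOR_BGR2HSV);m=((hsv[...,2]>165)&(hsv[...,1]<40)).astype(np.uint8)
c=load("top0")
for z,(x,y,w,h) in {.09:(342,140,50,88),.14:(158,120,42,88)}.items():
    mm=np.zeros_like(m);mm[y:y+h,x:x+w]=m[y:y+h,x:x+w]
    cs=max(cv2.findContours(mm,0,2)[0],key=cv2.contourArea)
    P=np.array([plane(c,p[0],z)[:2] for p in cs.astype(float)],np.float32)
    print(z,cv2.minAreaRect(P),cv2.boxPoints(cv2.minAreaRect(cs)).round(1).tolist())
E
```

```text
0.09 ((0.5603742599487305, -0.2565127909183502), (0.06506331264972687, 0.2011324018239975), 74.5732192993164) [[349.20001220703125, 211.6999969482422], [366.3999938964844, 144.3000030517578], [388.29998779296875, 149.89999389648438], [371.20001220703125, 217.3000030517578]]
0.14 ((0.601837158203125, 0.2813144028186798), (0.06563477218151093, 0.2005486786365509), 85.29267883300781) [[162.1999969482422, 198.89999389648438], [169.1999969482422, 126.0], [193.3000030517578, 128.3000030517578], [186.3000030517578, 201.1999969482422]]
```

View pics/topz.png

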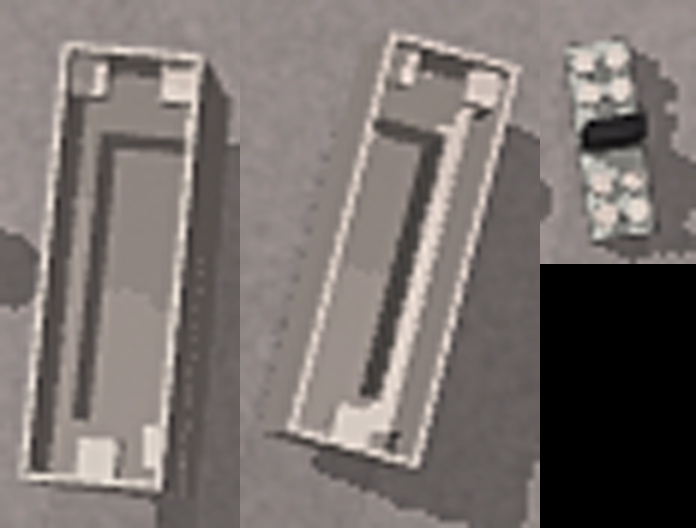

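View pics/scz.png

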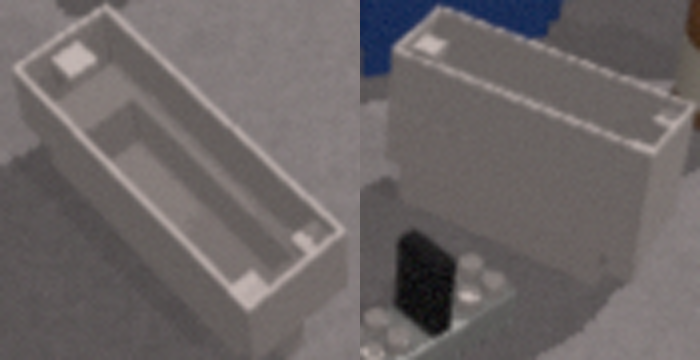

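Zoomed views show two lugs at the upper end (+x world, away from the robot) and one at the lower end on both white trays. So the top tray does need a half turn. Now the heights and the block.

Run:
```python
from h import *
T=load("top0");S=load("scene0")
f=lambda U,V,k,x,y:((U+.5)/k-.5+x,(V+.5)/k-.5+y)
tp=lambda U,V:f(U-240,V,6,342,140); tq=lambda U,V:f(U,V,6,160,120)
sp=lambda U,V:f(U,V,4,160,270); sq=lambda U,V:f(U-360,V,4,285,140)
def rep(pairs):
    for a,b in pairs:
        X,e=tri(T,a,S,b);print(X.round(4),round(e,4))
print("open");rep([(tp(395,33),sp(345,230)),(tp(520,68),sp(250,308)),(tp(415,467),sp(18,68)),(tp(290,432),sp(105,8))])
print("pair");rep([(tq(65,45),sq(692,106)),(tq(205,57),sq(655,150)),(tq(160,490),sq(397,45)),(tq(22,480),sq(437,8))])
def dark(c,x,y,w,h):
    g=cv2.cvtColor(c["frame"],cv2.COLOR_RGB2GRAY)[y:y+h,x:x+w]
    m=(g<60).astype(np.uint8);k=max(cv2.findContours(m,0,2)[0],key=cv2.contourArea)
    return k[:,0,:]+[x,y],m.sum()
a,n=dark(T,265,160,26,20);b,m=dark(S,268,232,24,28)
print(n,m,cv2.minAreaRect(a),a.min(0),a.max(0),b.min(0),b.max(0))
# top-of-plate centre: T blob center (mostly top), S: top edge mean
print(tri(T,cv2.minAreaRect(a)[0],S,(b[:,0].mean(),b[:,1].min()+1.5)))
e1=plane(T,f(600-540,44,6,265,148),.026)[:2];e2=plane(T,f(622-540,234,6,265,148),.026)[:2]
print(e1,e2,(e1+e2)/2,np.linalg.norm(e1-e2),np.degrees(np.arctan2(*(e1-e2)[::-1])))
c=plane(T,cv2.minAreaRect(a)[0],.065);print("plate",c)
```

```text
open
[ 0.6636 -0.2533  0.0925] 0.0016
[ 0.6469 -0.3131  0.0926] 0.0019
[ 0.4561 -0.2588  0.0901] 0.0027
[ 0.4717 -0.2006  0.089 ] 0.0004
pair
[0.7011 0.3024 0.1407] 0.0015
[0.6969 0.2391 0.1452] 0.0034
[0.4998 0.2572 0.1446] 0.0033
[0.5025 0.3189 0.1397] 0.0013
56 125 ((277.0, 169.5), (5.0, 10.0), 90.0) [272 167] [282 172] [275 237] [282 256]
(array([0.59405958, 0.00595294, 0.07352848]), np.float64(1.1996040133461782e-05))
[0.64485896 0.00955486] [ 0.54809135 -0.00120403] [0.59647516 0.00417542] 0.0973638813331365 6.344247311354085
plate [0.59515018 0.00530754 0.065     ]
```

Call:
step_arm(
  motion=[
    [[0.0275, -0.0211, 0], [0, 0, 0]],
    [[0.0275, -0.0211, 0], [0, 0, 0]],
    [[0.0275, -0.0211, 0], [0, 0, 0]],
    [[0.0275, -0.0211, 0], [0, 0, 0]],
    [[0.0275, -0.0211, 0], [0, 0, 0]],
  ],
)

```text
time_s: 0.57
eef_pos: [0.3394, -0.446, 0.207]
ee_rot: [0.98, 0.199, -0.0, -0.0]
contact_force: [0.4, 0.3, 0.2]
gripper_width: 0.0855
gripper_force: 0.0
```

Call:
step_arm(
  motion=[
    [[0.0275, -0.0211, 0], [0, 0, 0]],
    [[0.0275, -0.0211, 0], [0, 0, 0]],
    [[0.0275, -0.0211, 0], [0, 0, 0]],
    [[0.0275, -0.0211, 0], [0, 0, 0]],
    [[0.0275, -0.0211, 0], [0, 0, 0]],
  ],
)

```text
time_s: 0.98
eef_pos: [0.4249, -0.2952, 0.2072]
ee_rot: [0.98, 0.199, -0.0, -0.0]
contact_force: [-0.7, 0.1, -0.5]
gripper_width: 0.085
gripper_force: 0.0
```

Call:
step_arm(
  motion=[
    [[0.0275, -0.0211, 0], [0, 0, 0]],
    [[0.0275, -0.0211, 0], [0, 0, 0]],
    [[0.0275, -0.0211, 0], [0, 0, 0]],
    [[0.0275, -0.0211, 0], [0, 0, 0]],
    [[0.0275, -0.0211, 0], [0, 0, 0]],
  ],
)

```text
time_s: 1.4
eef_pos: [0.5103, -0.1444, 0.2072]
ee_rot: [0.98, 0.199, -0.0, -0.0]
contact_force: [1.0, -0.1, 0.1]
gripper_width: 0.0855
gripper_force: 0.0
```

Call:
step_arm(
  motion=[
    [[0.0275, -0.0211, 0], [0, 0, 0]],
    [[0.0275, -0.0211, 0], [0, 0, 0]],
    [[0.0275, -0.0211, 0], [0, 0, 0]],
    [[0.0275, -0.0211, 0], [0, 0, 0]],
    [[0.0275, -0.0211, 0], [0, 0, 0]],
  ],
)

```text
time_s: 1.82
eef_pos: [0.5958, 0.0064, 0.2071]
ee_rot: [0.98, 0.199, -0.0, -0.0]
contact_force: [1.0, -1.1, -0.4]
gripper_width: 0.0856
gripper_force: 0.0
```

Call:
step_arm(
  motion=[
    [[0, 0, 0], [0, 0, -0.116]],
    [[0, 0, 0], [0, 0, -0.116]],
    [[0, 0, 0], [0, 0, -0.116]],
    [[0, 0, 0], [0, 0, -0.116]],
    [[0, 0, 0], [0, 0, -0.116]],
  ],
)

```text
time_s: 2.23
eef_pos: [0.5952, 0.0049, 0.2069]
ee_rot: [0.881, 0.474, -0.0, -0.0]
contact_force: [0.2, -0.8, -0.3]
gripper_width: 0.0855
gripper_force: 0.0
```

Call:
step_arm(
  motion=[
    [[0, 0, 0], [0, 0, -0.116]],
    [[0, 0, 0], [0, 0, -0.116]],
    [[0, 0, 0], [0, 0, -0.116]],
    [[0, 0, 0], [0, 0, -0.116]],
    [[0, 0, 0], [0, 0, -0.116]],
  ],
)

```text
time_s: 2.65
eef_pos: [0.5951, 0.0047, 0.207]
ee_rot: [0.709, 0.706, -0.0, -0.0]
contact_force: [0.3, 0.4, -0.7]
gripper_width: 0.0853
gripper_force: 0.0
```

Call:
step_arm(
  motion=[
    [[0, 0, 0], [0, 0, -0.12]],
    [[0, 0, 0], [0, 0, 0]],
  ],
)

```text
time_s: 2.82
eef_pos: [0.5951, 0.0047, 0.207]
ee_rot: [0.666, 0.746, -0.0, -0.0]
contact_force: [-0.6, 0.6, 0.1]
gripper_width: 0.0853
gripper_force: 0.0
```

```bash
cat >> h.py <<'E'
def snap(n,name):
    from plant import imaging
    c=dict(imaging.capture(n));c["fish"]=(n=="wrist")
    np.savez(f"pics/{name}.npz",**c);return c
def ortho(c,cx,cy,w,h,z,mm=.5):
    # metric resample on plane z: col->-y, row->-x (world), mm per px
    C,Rr=np.meshgrid(np.arange(int(w/mm*1000)),np.arange(int(h/mm*1000)))
    X=cx+h/2-Rr*mm/1000;Y=cy+w/2-C*mm/1000
    P=np.stack([X,Y,np.full_like(X,z)],-1)@c["R"].T+c["t"]
    K=c["intrinsics"]
    if c.get("fish"):
        r=np.hypot(P[...,0],P[...,1]);s=np.arctan2(r,P[...,2])/np.maximum(r,1e-9)
    else: s=1/P[...,2]
    return cv2.remap(c["frame"][:,:,::-1],(K[0,0]*P[...,0]*s+K[0,2]).astype(np.float32),(K[1,1]*P[...,1]*s+K[1,2]).astype(np.float32),cv2.INTER_LINEAR)
E
python3 - <<'E'
from h import *
c=snap("wrist","w1")
a=ortho(c,.6,.005,.16,.16,.026,.5);b=ortho(c,.6,.005,.16,.16,.068,.5)
cv2.imwrite("pics/w1.png",np.hstack([a,b]))
E
```

```text
(no output)
```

View pics/w1.png

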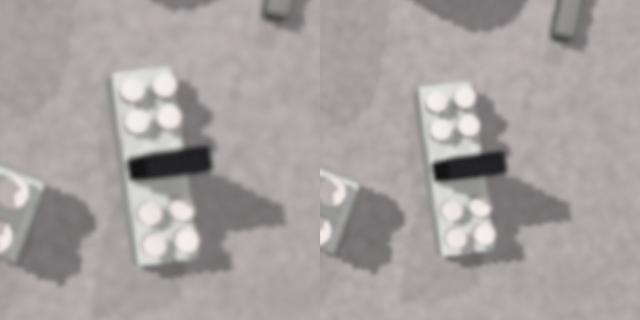

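The orthoviews show the small block with its plate top around right-image px (476,165), that is (0.597, 0.0075) and yaw about 7.2°. I'll adjust, descend and grip.

Call:
step_arm(
  motion=[
    [[0.0028, 0.0023, 0.03], [0, 0, -0.012]],
    [[0, 0, 0.035], [0, 0, 0]],
    [[0, 0, 0.035], [0, 0, 0]],
    [[0, 0, 0.035], [0, 0, 0]],
    [[0, 0, 0.032], [0, 0, 0]],
  ],
)

```text
time_s: 3.28
eef_pos: [0.5966, 0.0078, 0.0383]
ee_rot: [0.664, 0.748, -0.0, -0.0]
contact_force: [0.8, -0.3, -0.5]
gripper_width: 0.0854
gripper_force: 0.0
```

Call:
step_arm(
  motion=[
    [[0, 0, 0], [0, 0, 0]],
    [[0, 0, 0], [0, 0, 0]],
    [[0, 0, 0], [0, 0, 0]],
    [[0, 0, 0], [0, 0, 0]],
    [[0, 0, 0], [0, 0, 0]],
  ],
  grip=0,
  grip_force=40,
)

```text
time_s: 3.7
eef_pos: [0.5994, 0.0074, 0.0433]
ee_rot: [0.663, 0.749, 0.001, 0.002]
contact_force: [-1.0, -0.5, 0.7]
gripper_width: 0.0255
gripper_force: 0.0
```

Call:
step_arm(
  motion=[
    [[0, 0, 0], [0, 0, 0]],
    [[0, 0, 0], [0, 0, 0]],
    [[0, 0, 0], [0, 0, 0]],
    [[0, 0, 0], [0, 0, 0]],
    [[0, 0, 0], [0, 0, 0]],
  ],
)

```text
time_s: 4.12
eef_pos: [0.5985, 0.0077, 0.0423]
ee_rot: [0.663, 0.749, 0.001, 0.001]
contact_force: [-1.3, 0.7, 7.0]
gripper_width: 0.0096
gripper_force: 39.2
```

Call:
step_arm(
  motion=[
    [[0, 0, -0.01], [0, 0, 0]],
    [[0, 0, -0.02], [0, 0, 0]],
    [[0, 0, -0.02], [0, 0, 0]],
    [[0, 0, 0], [0, 0, 0]],
    [[0, 0, 0], [0, 0, 0]],
  ],
)

```text
time_s: 4.53
eef_pos: [0.5981, 0.0075, 0.0915]
ee_rot: [0.663, 0.749, 0.001, 0.001]
contact_force: [0.6, 0.5, -2.0]
gripper_width: 0.0098
gripper_force: 39.0
```

Run:
```python
from h import *
from plant import sensors
c=snap("wrist","w2");s=snap("scene","s2")
print(sensors.get_state())
w=cv2.resize(c["frame"][:,:,::-1],(460,345));q=cv2.resize(s["frame"][190:300,230:340,::-1],(338,338),interpolation=2)
cv2.imwrite("pics/w2.png",np.hstack([w[:338],q]))
```

```text
{'time_s': 4.6333, 'joint_pos': array([-1.76822125e-01,  2.56108956e-01,  1.77590455e+00, -4.85052491e-06,
        1.11179267e+00, -2.98697048e-01]), 'joint_vel': array([ 0.00054529,  0.01352719,  0.00773023, -0.00019893,  0.00126152,
       -0.00044713]), 'joint_efforts': array([-1.39056813e-02, -4.23015368e+01, -3.11054349e+01, -2.43496295e-03,
       -3.52288212e-02,  3.19418614e-04]), 'eef_pos': array([0.59630783, 0.00782904, 0.08908733]), 'ee_rot': array([ 6.62730470e-01,  7.48857196e-01, -5.78113587e-04, -9.43769935e-04]), 'contact_force': array([-0.37657503,  0.06601376, -2.17038987]), 'ft_torque': array([-0.09000958, -0.0072969 , -0.00815871]), 'gripper_force': 39.04131839051843, 'gripper_width': 0.009012427374204485}
```

View pics/w2.png

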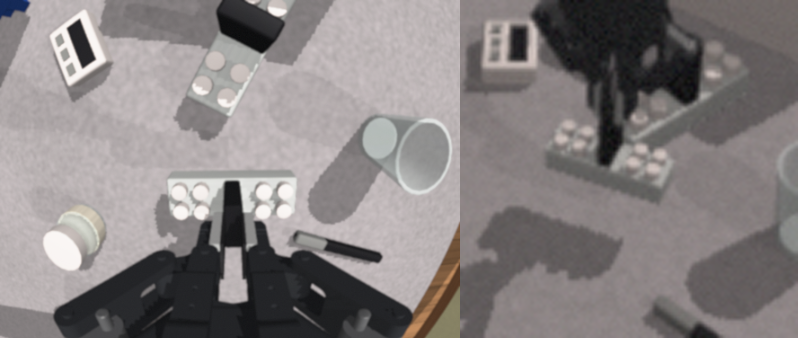

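The block hangs level in the gripper, in the wrist view at px (232,195). Carrying it over the lone tray.

Call:
step_arm(
  motion=[
    [[0, 0, -0.03], [0, 0, 0]],
    [[0, 0, -0.03], [0, 0, 0]],
    [[0, 0, -0.03], [0, 0, 0]],
    [[0, 0, -0.02], [0, 0, 0]],
  ],
)

```text
time_s: 4.97
eef_pos: [0.5975, 0.0076, 0.2016]
ee_rot: [0.663, 0.749, 0.0, 0.0]
contact_force: [1.5, 0.2, -1.2]
gripper_width: 0.0093
gripper_force: 39.3
```

Call:
step_arm(
  motion=[
    [[-0.0322, -0.0085, 0], [0, 0, 0]],
    [[-0.0322, -0.0085, 0], [0, 0, 0]],
    [[-0.0322, -0.0085, 0], [0, 0, 0]],
    [[-0.0322, -0.0085, 0], [0, 0, 0]],
  ],
)

```text
time_s: 5.3
eef_pos: [0.578, -0.1251, 0.1984]
ee_rot: [0.662, 0.749, -0.001, -0.002]
contact_force: [1.6, -1.0, -1.5]
gripper_width: 0.0093
gripper_force: 39.3
```

Call:
step_arm(
  motion=[
    [[-0.0322, -0.0085, 0], [0, 0, 0]],
    [[-0.0322, -0.0085, 0], [0, 0, 0]],
    [[-0.0322, -0.0085, 0], [0, 0, 0]],
    [[-0.0322, -0.0085, 0], [0, 0, 0]],
  ],
)

```text
time_s: 5.63
eef_pos: [0.5599, -0.2573, 0.1981]
ee_rot: [0.663, 0.749, -0.0, -0.002]
contact_force: [0.6, -0.5, -1.5]
gripper_width: 0.0095
gripper_force: 39.3
```

Call:
step_arm(
  motion=[
    [[0, 0, 0], [0, 0, 0.098]],
    [[0, 0, 0], [0, 0, 0.098]],
    [[0, 0, 0], [0, 0, 0.098]],
    [[0, 0, 0], [0, 0, 0.098]],
    [[0, 0, 0], [0, 0, 0]],
  ],
)

```text
time_s: 6.05
eef_pos: [0.5602, -0.2559, 0.1981]
ee_rot: [0.796, 0.605, -0.001, -0.002]
contact_force: [-0.4, -0.5, -3.1]
gripper_width: 0.0093
gripper_force: 39.3
```

Run:
```python
from h import *
c=snap("wrist","w3")
a=ortho(c,.56,-.2565,.19,.28,.09,.5)
w=cv2.resize(c["frame"][:,:,::-1],(413,310))
a=np.vstack([a,np.zeros((0,a.shape[1],3),np.uint8)])
o=np.zeros((560,380+413,3),np.uint8);o[:,:380]=a;o[:310,380:]=w
cv2.imwrite("pics/w3.png",o)
```

```text
(no output)
```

View pics/w3.png

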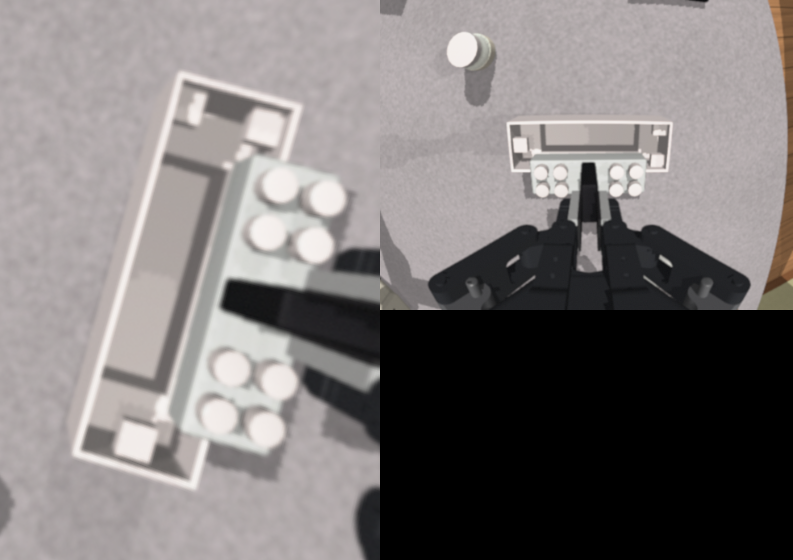

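The ortho view puts the tray rim corners at (179,72), (302,104), (74,456) and (194,488). That gives a centre of (0.560, -0.255) and yaw of -15.3°. Descending.

Call:
step_arm(
  motion=[
    [[0.001, 0, 0.03], [0, 0, 0]],
    [[0, 0, 0.03], [0, 0, 0]],
    [[0, 0, 0.03], [0, 0, 0]],
    [[0, 0, 0.03], [0, 0, 0]],
    [[0, 0, 0.015], [0, 0, 0]],
  ],
)

```text
time_s: 6.52
eef_pos: [0.5586, -0.2533, 0.06]
ee_rot: [0.795, 0.607, -0.001, -0.004]
contact_force: [-0.6, 0.0, -2.7]
gripper_width: 0.0095
gripper_force: 39.3
```

Call:
step_arm(
  motion=[
    [[0, 0, 0.006], [0, 0, 0]],
    [[0, 0, 0.004], [0, 0, 0]],
    [[0, 0, 0.002], [0, 0, 0]],
    [[0, 0, 0], [0, 0, 0]],
    [[0, 0, 0], [0, 0, 0]],
  ],
)

```text
time_s: 6.93
eef_pos: [0.5624, -0.2559, 0.0549]
ee_rot: [0.796, 0.606, 0.0, 0.001]
contact_force: [-0.2, 0.7, -2.7]
gripper_width: 0.0091
gripper_force: 39.3
```

Call:
step_arm(
  motion=[
    [[0, 0, 0.002], [0, 0, 0]],
    [[0, 0, 0.002], [0, 0, 0]],
    [[0, 0, 0.001], [0, 0, 0]],
    [[0, 0, 0], [0, 0, 0]],
    [[0, 0, 0], [0, 0, 0]],
  ],
)

```text
time_s: 7.35
eef_pos: [0.5614, -0.2553, 0.0483]
ee_rot: [0.796, 0.606, -0.0, -0.0]
contact_force: [0.7, 0.8, -1.8]
gripper_width: 0.0094
gripper_force: 39.3
```

Call:
step_arm(
  motion=[
    [[0, 0, 0.001], [0, 0, 0]],
    [[0, 0, 0.001], [0, 0, 0]],
    [[0, 0, 0], [0, 0, 0]],
    [[0, 0, 0], [0, 0, 0]],
  ],
)

```text
time_s: 7.68
eef_pos: [0.5614, -0.2553, 0.0463]
ee_rot: [0.796, 0.606, -0.0, -0.0]
contact_force: [-0.1, 0.1, -2.1]
gripper_width: 0.0097
gripper_force: 39.3
```

Call:
step_arm(
  motion=[
    [[0, 0, 0.001], [0, 0, 0]],
    [[0, 0, 0.001], [0, 0, 0]],
    [[0, 0, 0], [0, 0, 0]],
    [[0, 0, 0], [0, 0, 0]],
  ],
)

```text
time_s: 8.02
eef_pos: [0.5613, -0.2554, 0.0454]
ee_rot: [0.796, 0.606, -0.0, -0.0]
contact_force: [-5.2, 1.1, 6.2]
gripper_width: 0.0092
gripper_force: 40.6
```

Floor contact. Releasing and lifting.

Call:
step_arm(
  motion=[
    [[0, 0, 0], [0, 0, 0]],
    [[0, 0, 0], [0, 0, 0]],
    [[0, 0, 0], [0, 0, 0]],
    [[0, 0, 0], [0, 0, 0]],
    [[0, 0, 0], [0, 0, 0]],
  ],
  grip=60,
)

```text
time_s: 8.43
eef_pos: [0.5616, -0.2554, 0.0443]
ee_rot: [0.796, 0.605, 0.0, 0.0]
contact_force: [-0.5, 0.6, -0.5]
gripper_width: 0.0512
gripper_force: 0.0
```

Call:
step_arm(
  motion=[
    [[0, 0, -0.01], [0, 0, 0]],
    [[0, 0, -0.03], [0, 0, 0]],
    [[0, 0, -0.04], [0, 0, 0]],
    [[0, 0, -0.04], [0, 0, 0]],
    [[0, 0, -0.04], [0, 0, 0]],
  ],
)

```text
time_s: 8.85
eef_pos: [0.5612, -0.2551, 0.2068]
ee_rot: [0.796, 0.606, 0.0, 0.0]
contact_force: [0.7, -0.1, -0.2]
gripper_width: 0.0515
gripper_force: 0.0
```

Call:
step_arm(
  motion=[
    [[0, 0, -0.03], [0, 0, 0]],
    [[0, 0, 0], [0, 0, 0]],
  ],
  grip=100,
)

```text
time_s: 9.02
eef_pos: [0.565, -0.2576, 0.2446]
ee_rot: [0.796, 0.606, 0.002, 0.007]
contact_force: [0.4, -0.7, 0.9]
gripper_width: 0.0735
gripper_force: 0.0
```

Run:
```python
from h import *
c=snap("wrist","w4")
a=ortho(c,.56,-.255,.19,.26,.09,.5);b=ortho(c,.56,-.255,.19,.26,.071,.5)
cv2.imwrite("pics/w4.png",np.hstack([a,b]))
```

```text
(no output)
```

View pics/w4.png

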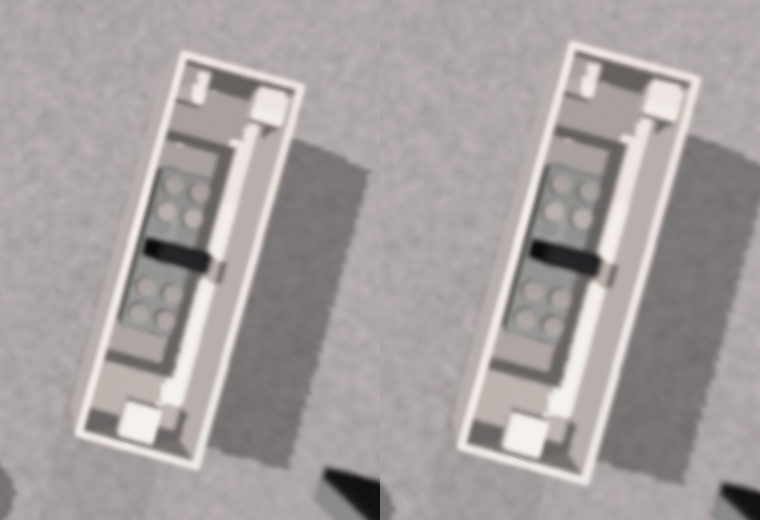

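The block stands in the foot, centred, with its plate at left px (178,256). The tray hasn't moved: centre (0.560, -0.255), yaw -15.4°. Going to the nested pair.

Call:
step_arm(
  motion=[
    [[0.0351, -0.007, 0], [0, 0, 0]],
    [[0.0351, -0.007, 0], [0, 0, 0]],
    [[0.0351, -0.007, 0], [0, 0, 0]],
    [[0.0351, -0.007, 0], [0, 0, 0]],
    [[0.0351, -0.007, 0], [0, 0, 0]],
  ],
)

```text
time_s: 9.48
eef_pos: [0.5736, -0.075, 0.233]
ee_rot: [0.796, 0.605, -0.001, -0.001]
contact_force: [0.7, -0.3, 0.4]
gripper_width: 0.0855
gripper_force: 0.0
```

Call:
step_arm(
  motion=[
    [[0.0351, -0.007, 0], [0, 0, 0]],
    [[0.0351, -0.007, 0], [0, 0, 0]],
    [[0.0351, -0.007, 0], [0, 0, 0]],
    [[0.0351, -0.007, 0], [0, 0, 0]],
    [[0.0351, -0.007, 0], [0, 0, 0]],
  ],
)

```text
time_s: 9.9
eef_pos: [0.5866, 0.1035, 0.233]
ee_rot: [0.796, 0.605, -0.001, -0.001]
contact_force: [1.9, -0.4, -0.2]
gripper_width: 0.0856
gripper_force: 0.0
```

Call:
step_arm(
  motion=[
    [[0.0351, -0.007, 0], [0, 0, 0]],
    [[0.0351, -0.007, 0], [0, 0, 0]],
    [[0.0351, -0.007, 0], [0, 0, 0]],
    [[0.0351, -0.007, 0], [0, 0, 0]],
    [[0.0351, -0.007, 0], [0, 0, 0]],
  ],
)

```text
time_s: 10.32
eef_pos: [0.5997, 0.2817, 0.2328]
ee_rot: [0.796, 0.606, -0.001, -0.0]
contact_force: [0.3, 0.0, 1.2]
gripper_width: 0.0853
gripper_force: 0.0
```

Call:
step_arm(
  motion=[
    [[0, 0, 0], [0, 0, -0.1173]],
    [[0, 0, 0], [0, 0, -0.1173]],
    [[0, 0, 0], [0, 0, -0.1173]],
    [[0, 0, 0], [0, 0, -0.1173]],
    [[0, 0, 0], [0, 0, -0.1173]],
  ],
)

```text
time_s: 10.73
eef_pos: [0.5998, 0.28, 0.2326]
ee_rot: [0.584, 0.811, -0.001, -0.001]
contact_force: [-0.2, -0.2, -0.3]
gripper_width: 0.0853
gripper_force: 0.0
```

Call:
step_arm(
  motion=[
    [[0, 0, 0], [0, 0, -0.1173]],
    [[0, 0, 0], [0, 0, -0.1173]],
    [[0, 0, 0], [0, 0, -0.1173]],
    [[0, 0, 0], [0, 0, -0.1173]],
    [[0, 0, 0], [0, 0, -0.1173]],
  ],
)

```text
time_s: 11.15
eef_pos: [0.5999, 0.2798, 0.2327]
ee_rot: [0.325, 0.946, -0.001, -0.001]
contact_force: [0.9, -0.5, 0.6]
gripper_width: 0.0854
gripper_force: 0.0
```

Call:
step_arm(
  motion=[
    [[0, 0, 0], [0, 0, -0.1173]],
    [[0, 0, 0], [0, 0, -0.1173]],
    [[0, 0, 0], [0, 0, -0.1173]],
    [[0, 0, 0], [0, 0, -0.1173]],
    [[0, 0, 0], [0, 0, -0.1173]],
  ],
)

```text
time_s: 11.57
eef_pos: [0.5998, 0.2799, 0.2326]
ee_rot: [0.038, 0.999, -0.0, -0.001]
contact_force: [-0.5, -0.5, 0.3]
gripper_width: 0.0854
gripper_force: 0.0
```

Call:
step_arm(
  motion=[
    [[0, 0, 0], [0, 0, 0]],
    [[0, 0, 0], [0, 0, 0]],
    [[0, 0, 0], [0, 0, 0]],
  ],
)

```text
time_s: 11.82
eef_pos: [0.6003, 0.28, 0.2336]
ee_rot: [0.042, 0.999, -0.0, -0.001]
contact_force: [0.4, -0.2, -0.3]
gripper_width: 0.0852
gripper_force: 0.0
```

Run:
```python
from h import *
c=snap("wrist","w5")
a=ortho(c,.6,.28,.16,.26,.14,.5)
w=cv2.resize(c["frame"][:,:,::-1],(413,310))
o=np.zeros((520,320+413,3),np.uint8);o[:,:320]=a;o[:310,320:]=w
cv2.imwrite("pics/w5.png",o)
```

```text
(no output)
```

View pics/w5.png

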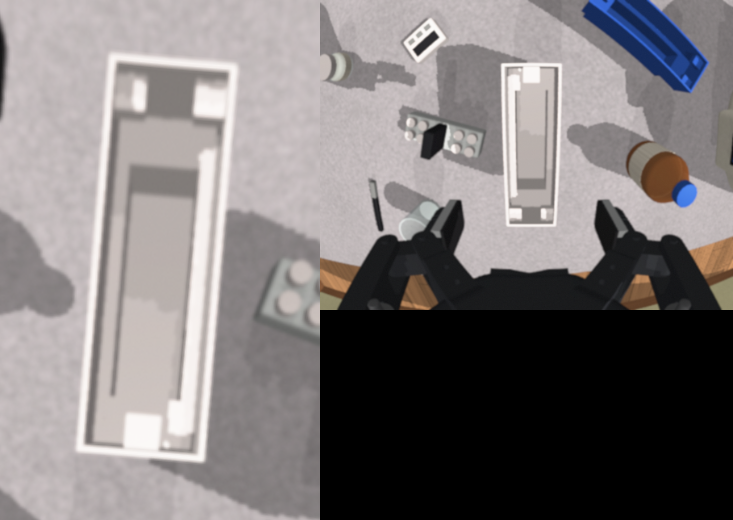

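The tray's corners are at (107,54), (238,65), (77,451) and (206,461). Its centre is (0.601, 0.2815), yaw -4.5°, with the two lugs at +x. Descending to grip.

Call:
step_arm(
  motion=[
    [[-0.001, 0.0018, 0.03], [0, 0, -0.005]],
    [[0, 0, 0.035], [0, 0, 0]],
    [[0, 0, 0.03], [0, 0, 0]],
    [[0, 0, 0.02], [0, 0, 0]],
    [[0, 0, 0.018], [0, 0, 0]],
  ],
)

```text
time_s: 12.28
eef_pos: [0.6006, 0.2815, 0.0987]
ee_rot: [0.039, 0.999, -0.0, -0.001]
contact_force: [-0.3, 0.4, 0.3]
gripper_width: 0.0854
gripper_force: 0.0
```

Call:
step_arm(
  motion=[
    [[0, 0, 0], [0, 0, 0]],
    [[0, 0, 0], [0, 0, 0]],
    [[0, 0, 0], [0, 0, 0]],
    [[0, 0, 0], [0, 0, 0]],
    [[0, 0, 0], [0, 0, 0]],
  ],
  grip=50,
  grip_force=50,
)

```text
time_s: 12.7
eef_pos: [0.6026, 0.282, 0.1027]
ee_rot: [0.038, 0.999, 0.0, 0.001]
contact_force: [-0.2, 0.0, -2.6]
gripper_width: 0.0624
gripper_force: 56.9
```

Call:
step_arm(
  motion=[
    [[0, 0, 0], [0, 0, 0]],
    [[0, 0, 0], [0, 0, 0]],
    [[0, 0, 0], [0, 0, 0]],
  ],
)

```text
time_s: 12.95
eef_pos: [0.6019, 0.2818, 0.1016]
ee_rot: [0.038, 0.999, 0.0, 0.0]
contact_force: [-0.5, -0.7, -2.4]
gripper_width: 0.0628
gripper_force: 56.9
```

Call:
step_arm(
  motion=[
    [[0, 0, -0.01], [0, 0, 0]],
    [[0, 0, -0.015], [0, 0, 0]],
    [[0, 0, -0.015], [0, 0, 0]],
    [[0, 0, -0.015], [0, 0, 0]],
    [[0, 0, -0.015], [0, 0, 0]],
  ],
)

```text
time_s: 13.37
eef_pos: [0.6026, 0.282, 0.1745]
ee_rot: [0.038, 0.999, 0.0, 0.001]
contact_force: [0.7, 0.6, -1.9]
gripper_width: 0.0622
gripper_force: 56.8
```

Call:
step_arm(
  motion=[
    [[0, 0, -0.02], [0, 0, 0]],
    [[0, 0, -0.02], [0, 0, 0]],
    [[0, 0, -0.02], [0, 0, 0]],
    [[0, 0, 0], [0, 0, 0]],
    [[0, 0, 0], [0, 0, 0]],
  ],
)

```text
time_s: 13.78
eef_pos: [0.603, 0.2822, 0.2344]
ee_rot: [0.038, 0.999, 0.001, 0.002]
contact_force: [0.2, -0.8, -2.3]
gripper_width: 0.0623
gripper_force: 56.9
```

Run:
```python
from h import *
s=snap("scene","s6");w=snap("wrist","w6")
o=np.hstack([cv2.resize(s["frame"][60:260,230:430,::-1],(380,380)),cv2.resize(w["frame"][:,50:462,::-1],(410,382))[:380]])
cv2.imwrite("pics/s6.png",o)
```

```text
(no output)
```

View pics/s6.png

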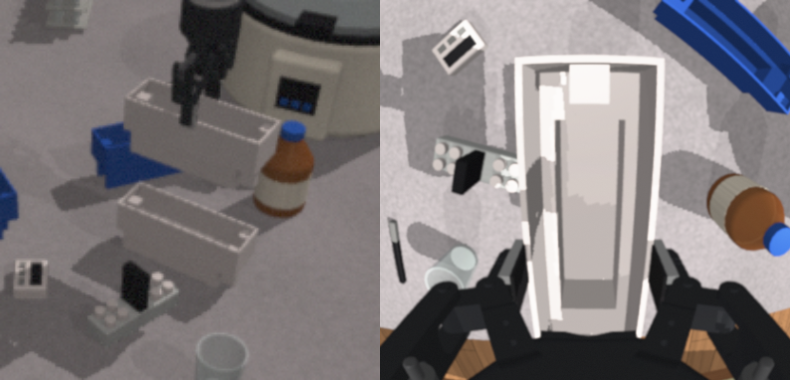

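The upper tray is lifted clear and level. The lower tray stays in place at scene crop (185,225). I'll carry it to mid-bench and turn it half round there.

Call:
step_arm(
  motion=[
    [[0, -0.02, 0], [0, 0, 0]],
    [[0, -0.03, 0], [0, 0, 0]],
    [[0, -0.03, 0], [0, 0, 0]],
    [[0, -0.03, 0], [0, 0, 0]],
    [[0, -0.03, 0], [0, 0, 0]],
  ],
)

```text
time_s: 14.3
eef_pos: [0.5898, 0.141, 0.2292]
ee_rot: [0.038, 0.999, -0.0, -0.002]
contact_force: [1.0, 0.2, -2.2]
gripper_width: 0.0622
gripper_force: 56.9
```

Call:
step_arm(
  motion=[
    [[0, -0.03, 0], [0, 0, 0]],
    [[0, -0.03, 0], [0, 0, 0]],
    [[0, -0.03, 0], [0, 0, 0]],
    [[0, -0.03, 0], [0, 0, 0]],
    [[0, -0.02, 0], [0, 0, 0]],
  ],
)

```text
time_s: 14.72
eef_pos: [0.5792, 0.0004, 0.2294]
ee_rot: [0.039, 0.999, -0.0, -0.002]
contact_force: [0.8, -0.2, -1.5]
gripper_width: 0.0624
gripper_force: 56.9
```

Call:
step_arm(
  motion=[
    [[0, 0, 0], [0, 0, 0.1111]],
    [[0, 0, 0], [0, 0, 0.1111]],
    [[0, 0, 0], [0, 0, 0.1111]],
    [[0, 0, 0], [0, 0, 0.1111]],
    [[0, 0, 0], [0, 0, 0.1111]],
  ],
)

```text
time_s: 15.13
eef_pos: [0.5795, 0.0027, 0.2294]
ee_rot: [0.313, 0.95, -0.0, -0.002]
contact_force: [0.8, 0.6, -2.9]
gripper_width: 0.062
gripper_force: 56.9
```

Call:
step_arm(
  motion=[
    [[0, 0, 0], [0, 0, 0.1111]],
    [[0, 0, 0], [0, 0, 0.1111]],
    [[0, 0, 0], [0, 0, 0.1111]],
    [[0, 0, 0], [0, 0, 0.1111]],
    [[0, 0, 0], [0, 0, 0.1111]],
  ],
)

```text
time_s: 15.55
eef_pos: [0.5794, 0.0028, 0.2293]
ee_rot: [0.562, 0.827, -0.001, -0.002]
contact_force: [-0.5, 0.2, -2.5]
gripper_width: 0.0622
gripper_force: 56.9
```

Call:
step_arm(
  motion=[
    [[0, 0, 0], [0, 0, 0.1111]],
    [[0, 0, 0], [0, 0, 0.1111]],
    [[0, 0, 0], [0, 0, 0.1111]],
    [[0, 0, 0], [0, 0, 0.1111]],
    [[0, 0, 0], [0, 0, 0.1111]],
  ],
)

```text
time_s: 15.97
eef_pos: [0.5794, 0.0028, 0.2293]
ee_rot: [0.767, 0.642, -0.001, -0.001]
contact_force: [0.5, 0.3, -3.0]
gripper_width: 0.0623
gripper_force: 56.9
```

Call:
step_arm(
  motion=[
    [[0, 0, 0], [0, 0, 0.1111]],
    [[0, 0, 0], [0, 0, 0.1111]],
    [[0, 0, 0], [0, 0, 0.1111]],
    [[0, 0, 0], [0, 0, 0.1111]],
    [[0, 0, 0], [0, 0, 0.1111]],
  ],
)

```text
time_s: 16.38
eef_pos: [0.5795, 0.0028, 0.2293]
ee_rot: [0.914, 0.407, -0.001, -0.001]
contact_force: [0.4, 0.1, -2.8]
gripper_width: 0.0621
gripper_force: 56.9
```

Call:
step_arm(
  motion=[
    [[0, 0, 0], [0, 0, 0.1111]],
    [[0, 0, 0], [0, 0, 0.1111]],
    [[0, 0, 0], [0, 0, 0.1111]],
    [[0, 0, 0], [0, 0, 0.1111]],
    [[0, 0, 0], [0, 0, 0.1111]],
  ],
)

```text
time_s: 16.8
eef_pos: [0.5795, 0.0028, 0.2293]
ee_rot: [0.99, 0.141, -0.002, -0.001]
contact_force: [0.5, -0.6, -2.6]
gripper_width: 0.0621
gripper_force: 56.9
```

Call:
step_arm(
  motion=[
    [[0, 0, 0], [0, 0, 0.1111]],
    [[0, 0, 0], [0, 0, 0.1111]],
    [[0, 0, 0], [0, 0, 0.1111]],
    [[0, 0, 0], [0, 0, 0.1111]],
    [[0, 0, 0], [0, 0, 0.1111]],
  ],
)

```text
time_s: 17.22
eef_pos: [0.5794, 0.0028, 0.2293]
ee_rot: [0.991, -0.136, -0.002, -0.0]
contact_force: [0.0, 0.5, -1.9]
gripper_width: 0.0625
gripper_force: 56.9
```

Call:
step_arm(
  motion=[
    [[0, 0, 0], [0, 0, 0]],
    [[0, 0, 0], [0, 0, 0]],
    [[0, 0, 0], [0, 0, 0]],
  ],
)

```text
time_s: 17.47
eef_pos: [0.58, 0.0027, 0.2304]
ee_rot: [0.991, -0.132, -0.001, -0.0]
contact_force: [-0.8, 0.1, -2.0]
gripper_width: 0.0625
gripper_force: 56.9
```

```bash
cat > held.py <<'E'
from h import *
from plant import sensors
s=sensors.get_state();p=s["eef_pos"];q=s["ee_rot"];th=2*np.arctan2(q[1],q[0])
print(p.round(4),np.degrees(th).round(2),q.round(4))
c=snap("wrist","held");g=cv2.cvtColor(c["frame"],cv2.COLOR_RGB2GRAY).astype(np.float32)
xt=np.array([np.cos(th),np.sin(th),0]);yt=np.array([np.sin(th),-np.cos(th),0])
K=c["intrinsics"]
def val(P):
    P=P@c["R"].T+c["t"];r=np.hypot(P[:,0],P[:,1]);k=np.arctan2(r,P[:,2])/r
    return cv2.remap(g,(K[0,0]*P[:,0]*k+K[0,2]).astype(np.float32)[None],(K[1,1]*P[:,1]*k+K[1,2]).astype(np.float32)[None],1)[0]
z=p[2]+.0384;o=np.array([p[0],p[1],z])
def edge(base,d,a,b):  # outermost strong bright edge from outside inwards
    t=np.arange(b,a,-.0003);v=val(base+t[:,None]*d)
    v=cv2.blur(v[None],(3,1))[0]
    gr=v[6:]-v[:-6];i=np.argmax(gr>.6*gr.max());return t[i+3],gr.max()
for y in(-.015,0,.015):print("end",y,edge(o+y*yt,xt,.085,.115))
for x in(.03,.05,.07,.09):
    print("side",x,edge(o+x*xt,yt,.02,.045),edge(o+x*xt,-yt,.02,.045))
E
python3 held.py
```

```text
[0.58   0.0027 0.2304] -15.2 [ 9.912e-01 -1.323e-01 -8.000e-04 -0.000e+00]
end -0.015 (np.float64(0.09970000000000027), np.float32(115.60417))
end 0 (np.float64(0.09970000000000027), np.float32(113.74089))
end 0.015 (np.float64(0.09970000000000027), np.float32(113.47656))
side 0.03 (np.float64(0.033599999999999935), np.float32(68.88281)) (np.float64(0.03209999999999993), np.float32(65.28223))
side 0.05 (np.float64(0.033599999999999935), np.float32(72.82358)) (np.float64(0.04229999999999998), np.float32(136.95378))
side 0.07 (np.float64(0.033599999999999935), np.float32(66.824875)) (np.float64(0.031799999999999926), np.float32(70.440765))
side 0.09 (np.float64(0.033599999999999935), np.float32(79.179695)) (np.float64(0.031799999999999926), np.float32(73.05957))
```

The held tray is centred in the grip to within 1 mm. Moving it over the loaded tray.

Call:
step_arm(
  motion=[
    [[0.0048, 0.0254, 0], [0, 0, 0]],
    [[0.0048, 0.0254, 0], [0, 0, 0]],
    [[0.0048, 0.0254, 0], [0, 0, 0]],
    [[0.0048, 0.0254, 0], [0, 0, 0]],
    [[0.0048, 0.0254, 0], [0, 0, 0]],
  ],
)

```text
time_s: 17.93
eef_pos: [0.5698, -0.1273, 0.2312]
ee_rot: [0.991, -0.133, -0.0, -0.0]
contact_force: [1.3, 1.1, -3.0]
gripper_width: 0.0622
gripper_force: 56.9
```

Call:
step_arm(
  motion=[
    [[0.0048, 0.0254, 0], [0, 0, 0.003]],
    [[0.0048, 0.0254, 0], [0, 0, 0]],
    [[0.0048, 0.0254, 0], [0, 0, 0]],
    [[0.0048, 0.0254, 0], [0, 0, 0]],
    [[0.0048, 0.0254, 0], [0, 0, 0]],
  ],
)

```text
time_s: 18.35
eef_pos: [0.559, -0.2562, 0.2312]
ee_rot: [0.991, -0.134, -0.0, -0.0]
contact_force: [0.2, -0.7, -1.4]
gripper_width: 0.0623
gripper_force: 56.9
```

Call:
step_arm(
  motion=[
    [[0, 0, 0.02], [0, 0, 0]],
    [[0, 0, 0.025], [0, 0, 0]],
    [[0, 0, 0.02], [0, 0, 0]],
    [[0, 0, 0.012], [0, 0, 0]],
    [[0, 0, 0], [0, 0, 0]],
  ],
)

```text
time_s: 18.77
eef_pos: [0.5573, -0.2537, 0.1506]
ee_rot: [0.991, -0.135, -0.003, -0.002]
contact_force: [-0.3, -0.2, -2.9]
gripper_width: 0.0627
gripper_force: 56.9
```

Call:
step_arm(
  motion=[
    [[0, 0, 0], [0, 0, 0]],
    [[0, 0, 0], [0, 0, 0]],
    [[0, 0, 0], [0, 0, 0]],
    [[0, 0, 0], [0, 0, 0]],
  ],
)

```text
time_s: 19.1
eef_pos: [0.5602, -0.2554, 0.1561]
ee_rot: [0.991, -0.135, 0.001, 0.001]
contact_force: [0.1, 0.2, -2.2]
gripper_width: 0.0624
gripper_force: 56.9
```

```bash
python3 held.py
python3 - <<'E'
from h import *
# open tray's rim end (tool -x hidden): edges of both trays' outlines in top view
c=snap("top","t7");cv2.imwrite("pics/t7.png",c["frame"][:,:,::-1])
s=snap("scene","s7")
g=cv2.cvtColor(s["frame"],cv2.COLOR_RGB2GRAY)
E
```

```text
[ 0.5602 -0.2554  0.1561] -15.49 [ 9.909e-01 -1.347e-01  1.300e-03  7.000e-04]
end -0.015 (np.float64(0.09970000000000027), np.float32(68.13085))
end 0 (np.float64(0.09970000000000027), np.float32(59.564453))
end 0.015 (np.float64(0.0922000000000004), np.float32(118.08594))
side 0.03 (np.float64(0.033599999999999935), np.float32(112.05534)) (np.float64(0.03209999999999993), np.float32(64.36003))
side 0.05 (np.float64(0.033599999999999935), np.float32(109.66147)) (np.float64(0.03209999999999993), np.float32(59.869797))
side 0.07 (np.float64(0.03389999999999994), np.float32(112.51758)) (np.float64(0.03209999999999993), np.float32(62.70117))
side 0.09 (np.float64(0.033599999999999935), np.float32(79.861984)) (np.float64(0.031799999999999926), np.float32(66.20769))
```

Call:
step_arm(
  motion=[
    [[0, 0, 0.004], [0, 0, 0]],
    [[0, 0, 0.004], [0, 0, 0]],
    [[0, 0, 0.004], [0, 0, 0]],
    [[0, 0, 0.002], [0, 0, 0]],
    [[0, 0, 0], [0, 0, 0]],
  ],
)

```text
time_s: 19.67
eef_pos: [0.5588, -0.2546, 0.1392]
ee_rot: [0.991, -0.135, -0.001, -0.0]
contact_force: [-0.4, -0.8, -2.6]
gripper_width: 0.0625
gripper_force: 56.9
```

Call:
step_arm(
  motion=[
    [[0, 0, 0.002], [0, 0, 0]],
    [[0, 0, 0.002], [0, 0, 0]],
    [[0, 0, 0.001], [0, 0, 0]],
    [[0, 0, 0], [0, 0, 0]],
    [[0, 0, 0], [0, 0, 0]],
  ],
)

```text
time_s: 20.08
eef_pos: [0.5593, -0.255, 0.1354]
ee_rot: [0.991, -0.135, -0.0, -0.0]
contact_force: [-0.9, -0.1, -2.5]
gripper_width: 0.0624
gripper_force: 56.9
```

Call:
step_arm(
  motion=[
    [[0, 0, 0.001], [0, 0, 0]],
    [[0, 0, 0.001], [0, 0, 0]],
    [[0, 0, 0], [0, 0, 0]],
    [[0, 0, 0], [0, 0, 0]],
  ],
)

```text
time_s: 20.42
eef_pos: [0.5592, -0.255, 0.1333]
ee_rot: [0.991, -0.135, -0.0, -0.0]
contact_force: [1.2, 1.2, -2.9]
gripper_width: 0.0627
gripper_force: 56.9
```

Call:
step_arm(
  motion=[
    [[0, 0, 0.001], [0, 0, 0]],
    [[0, 0, 0], [0, 0, 0]],
    [[0, 0, 0], [0, 0, 0]],
  ],
)

```text
time_s: 20.67
eef_pos: [0.5593, -0.255, 0.1323]
ee_rot: [0.991, -0.135, -0.0, -0.0]
contact_force: [-0.6, -0.4, -3.2]
gripper_width: 0.0625
gripper_force: 56.9
```

Call:
step_arm(
  motion=[
    [[0, 0, 0.0008], [0, 0, 0]],
    [[0, 0, 0], [0, 0, 0]],
    [[0, 0, 0], [0, 0, 0]],
  ],
)

```text
time_s: 20.92
eef_pos: [0.5593, -0.2549, 0.1315]
ee_rot: [0.991, -0.135, -0.0, -0.0]
contact_force: [-0.3, 0.8, -2.7]
gripper_width: 0.0623
gripper_force: 56.9
```

Call:
step_arm(
  motion=[
    [[0, 0, 0.0008], [0, 0, 0]],
    [[0, 0, 0], [0, 0, 0]],
    [[0, 0, 0], [0, 0, 0]],
  ],
)

```text
time_s: 21.17
eef_pos: [0.5594, -0.2551, 0.1309]
ee_rot: [0.991, -0.135, 0.0, 0.0]
contact_force: [0.5, -0.8, -1.8]
gripper_width: 0.0623
gripper_force: 57.0
```

Call:
step_arm(
  motion=[
    [[0, 0, 0.0008], [0, 0, 0]],
    [[0, 0, 0], [0, 0, 0]],
    [[0, 0, 0], [0, 0, 0]],
  ],
)

```text
time_s: 21.42
eef_pos: [0.5595, -0.2551, 0.1309]
ee_rot: [0.991, -0.135, 0.0, 0.0]
contact_force: [-3.6, 1.7, 4.9]
gripper_width: 0.0624
gripper_force: 57.8
```

Contact came at the expected stacking height. Releasing and withdrawing.

Call:
step_arm(
  motion=[
    [[0, 0, 0], [0, 0, 0]],
    [[0, 0, 0], [0, 0, 0]],
    [[0, 0, 0], [0, 0, 0]],
    [[0, 0, 0], [0, 0, 0]],
    [[0, 0, 0], [0, 0, 0]],
  ],
  grip=100,
)

```text
time_s: 21.83
eef_pos: [0.5593, -0.255, 0.1298]
ee_rot: [0.991, -0.135, -0.0, -0.0]
contact_force: [-0.3, 0.4, -0.1]
gripper_width: 0.0852
gripper_force: 0.0
```

Call:
step_arm(
  motion=[
    [[0, 0, -0.01], [0, 0, 0]],
    [[0, 0, -0.02], [0, 0, 0]],
    [[0, 0, -0.03], [0, 0, 0]],
    [[0, 0, -0.03], [0, 0, 0]],
    [[0, 0, -0.03], [0, 0, 0]],
  ],
)

```text
time_s: 22.25
eef_pos: [0.5592, -0.2549, 0.252]
ee_rot: [0.991, -0.135, 0.0, 0.0]
contact_force: [0.6, -1.0, 1.2]
gripper_width: 0.0852
gripper_force: 0.0
```

Call:
step_arm(
  motion=[
    [[-0.035, 0, 0], [0, 0, 0]],
    [[-0.035, 0, 0], [0, 0, 0]],
    [[-0.035, 0, 0], [0, 0, 0]],
    [[-0.03, 0, 0], [0, 0, 0]],
    [[0, 0, 0], [0, 0, 0]],
  ],
)

```text
time_s: 22.67
eef_pos: [0.4258, -0.2172, 0.25]
ee_rot: [0.991, -0.135, -0.001, -0.0]
contact_force: [0.3, 0.1, 0.2]
gripper_width: 0.0856
gripper_force: 0.0
```

Call:
step_arm(
  motion=[
    [[0, 0, 0], [0, 0, 0]],
    [[0, 0, 0], [0, 0, 0]],
    [[0, 0, 0], [0, 0, 0]],
  ],
)

```text
time_s: 22.92
eef_pos: [0.4301, -0.2194, 0.2507]
ee_rot: [0.991, -0.135, 0.0, 0.0]
contact_force: [-0.2, -0.3, -0.8]
gripper_width: 0.0854
gripper_force: 0.0
```

Run:
```python
from h import *
c=snap("wrist","w8")
def outl(z,cx,cy):
    a=ortho(c,cx,cy,.19,.28,z,.5);hsv=cv2.cvtColor(a,cv2.COLOR_BGR2HSV)
    m=(hsv[...,2]>222).astype(np.uint8)
    m=cv2.morphologyEx(m,3,np.ones((5,5)))
    k=max(cv2.findContours(m,0,2)[0],key=lambda k:cv2.contourArea(cv2.convexHull(k)))
    (u,v),s,an=cv2.minAreaRect(k)
    print(z,"centre",cx+.14-v*.0005,cy+.095-u*.0005,"size",np.array(s)*.5,an)
for z in(.14,.17,.165,.175):outl(z,.56,-.255)
# scene+top triangulation of the top rim corners
T=snap("top","t8");S=snap("scene","s8")
for n,C in(("top",T),("scene",S)):
    g=cv2.cvtColor(C["frame"],cv2.COLOR_RGB2GRAY)
    m=(g>205).astype(np.uint8) if 0 else ((cv2.cvtColor(C["frame"],cv2.COLOR_RGB2HSV)[...,2]>(165 if n=="top" else 178))).astype(np.uint8)
    x,y,w,h=(335,120,70,110) if n=="top" else (150,225,115,140)
    mm=np.zeros_like(m);mm[y:y+h,x:x+w]=m[y:y+h,x:x+w]
    k=max(cv2.findContours(mm,0,2)[0],key=lambda k:cv2.contourArea(cv2.convexHull(k)))
    print(n,cv2.approxPolyDP(cv2.convexHull(k),4,True)[:,0].tolist())
    if n=="top":
        P=np.array([plane(T,p[0],.17)[:2] for p in k.astype(float)],np.float32);print(cv2.minAreaRect(P))
```

```text
0.14 centre 0.5280650024414063 -0.24700591278076173 size [ 71.44592285 149.03343201] 15.819192886352539
0.17 centre 0.5258092651367188 -0.24640846252441406 size [ 63.66873932 132.83763123] 15.819192886352539
0.165 centre 0.5261809387207032 -0.2464794158935547 size [ 64.97746277 135.5191803 ] 15.822773933410645
0.175 centre 0.5254273529052735 -0.24627108001708986 size [ 62.37788391 130.21583557] 15.819192886352539
top [[377, 140], [399, 146], [381, 217], [358, 211]]
((0.5582098364830017, -0.2568838894367218), (0.06497281789779663, 0.20073412358760834), 74.16752624511719)
scene [[211, 236], [204, 245], [193, 241], [200, 232]]
```

Run:
```python
from h import *
c=load("w8");c["fish"]=True
th=np.radians(-15.5);a=ortho(c,.56,-.255,.19,.28,.17,.5)
M=cv2.getRotationMatrix2D((190,280),15.5,1)   # align tray with rows
best=[cv2.warpAffine(a,cv2.getRotationMatrix2D((190,280),s*15.5,1),(380,560)) for s in(1,-1)]
for b in best:
    g=cv2.GaussianBlur(cv2.cvtColor(b,cv2.COLOR_BGR2GRAY).astype(np.float32),(3,9),0)
    for r in(110,150,190,230,330,370,410,450):
        d=np.diff(g[r]);L=100+np.argmax(d[100:150]>.6*d[100:150].max());R=280-np.argmax(-d[230:280][::-1]>.6*(-d[230:280]).max())
        print(r,L,R,(R-L)/2,end=" | ")
    k=g[:,190];dk=np.diff(k);print("\ncols",[int(np.argmax(dk[50:120])+50),int(np.argmin(dk[430:520])+430)])
```

```text
110 100 280 90.0 | 150 100 280 90.0 | 190 100 280 90.0 | 230 127 259 66.0 | 330 126 258 66.0 | 370 125 258 66.5 | 410 125 258 66.5 | 450 125 258 66.5 | 
cols [50, 484]
110 100 280 90.0 | 150 100 280 90.0 | 190 117 280 81.5 | 230 146 231 42.5 | 330 103 240 68.5 | 370 100 238 69.0 | 410 142 276 67.0 | 450 114 250 68.0 | 
cols [50, 445]
```

The rim width is constant along the tray, so it is level, and its height and centre match a stacked fit. Handing in.

```bash
python3 -c "
from plant import finish_job
print(finish_job())"
```

```text
the job is handed in; nothing more can be done
None
```

I handed the job in at about 23 s: the small block stands upright in the lone tray, and the top tray is turned half round and stacked on it. It touched down at the expected stacking height and looked level and centred to a few mm; no verdict came back, and I didn't re-check the lower tray and bystanders at the end.

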